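# Counter-hold the hidden bolt head behind the bracket

### The arm

A 7-joint arm with a two-finger parallel gripper is mounted at the origin on a cart in front of the work surface, level with it; the furniture and walls round the work are solid. World frame = base frame: x ahead of the robot, y to its left, z up, the work surface at z = 0. Lengths are in m, angles in rad, forces in N, time in s.
With the tool pointing down it reaches from about 0.4 to 0.9 m from the base axis. Payload 5.6 kg.
Tool frame: the origin (TCP) lies midway between the tips of the shut fingers; the grasp point (between the pads) lies 19 mm behind it (ctrl.grip_depth is the distance from the TCP to the grasp point, in m); z points along the fingers, y is the line along which they close (so a half turn about z gives the same grasp; the last joint's range is limited). The gripper opens to 92 mm and grips with 3 to 60 N. Pads are 20 mm wide; open, the fingers measure 128 mm over their backs; the gripper's body (75 mm by 189 mm) begins 69 mm behind the grasp point.
Start: joints at [1.066, 0.468, -0.012, 1.603, 0.006, 1.071, -0.056], TCP at [0.29, -0.582, 0.176] pointing down, gripper open.
Joint ranges: [-2.53, 2.53], [-0.31, 2.02], [-1.57, 1.55], [0.28, 2.44], [-1.29, 4.43], [0.15, 1.84], [-2.92, 2.92]. Speed limits (rad/s): [2.57, 2.57, 3.14, 3.14, 3.14, 3.14, 3.14].

### API

Orientations are given as a unit quaternion [x, y, z, w].
In Python, from station import ctrl gives the robot as it stands.
- The arm moves only by the tool carry_out, never from a script. Its argument "series" is a list of rows, each a list of 7 numbers: the shift along the tool's x, y, z in mm, then the turn, a rotation vector about the tool's x, y, z in degrees, then the closure, from -1 (fully open) to 1 (shut). A call has 1 to 20 rows; each row shifts and turns the commanded pose from where the row before left it, along the tool's axes as they then stand; what a row does not reach is not made up. A row lasts 1/10 s, in which the tool goes at most 50 mm and 8.59 degrees, less where a joint would pass 70% of its speed; a pose out of reach is approached as far as the arm can. A call with a gripper value outside its range is refused whole. The fingers move at their own pace and stop on an object; "squeeze" is the grip in N (left out, the last holds). Time passes only in rows, so rows that do not move let the fingers close. It gives the time, the measured TCP pose, the force, the opening and the grip force at its end, in the units of the state.
- ctrl.observe(): the state, without advancing time (a new reading comes with each control period).
- ctrl.camera(name): name is "scene" or "top" or "wrist"; returns a dict with "color" (400x640x3 uint8, red, green, blue), "intrinsics" (3x3 intrinsics, pixels), "R" (3x3) and "t" (3): a world point X has camera coordinates R X + t. Camera axes: x right, y down, z forward; pixel columns grow to the right and rows downward; lengths in m; the calibration is good to about 2 mm. A picture is of the moment at which its call begins. There is no depth.
- ctrl.finish_job(): hands the job in; it is judged then, once.
Trained networks look in the newest picture that a camera, given by its name, has taken for a name from the list of things; names that differ only in an ending like _2 or _b are one class to them, and where a whole thing is asked for, a point or a joint stands for the part that bears it (a point fixed in the world has none). Each returns a list of dicts, best first, with "p" (0 to 1); they miss things now and then, are a little off and sometimes report something else, mostly with a low value. They report only what shows in the picture. A call takes as long as a camera call.
- ctrl.spot_in(camera, name): "box" ([centre column, centre row, width, height] as shares, 0 to 1, of the picture: columns of its width, rows of its height, round what is visible of it).
- ctrl.masks_of(camera, name): "mask" (400x640 bool, what is visible of it) and "box" ([centre column, centre row, width, height] as shares, 0 to 1, of the picture: columns of its width, rows of its height, round what is visible of it).
- ctrl.place_of(camera, name): "location" ([column, row] as shares, 0 to 1, of the picture: columns of its width, rows of its height: a listed point, or the origin of a listed thing).
The state is a dict: "t": time; "joint_pos": joint angles; "qvel": joint speeds; "tau": joint torques, N m; "tcp_pos": TCP position; "orientation": TCP orientation; "wrist_force": force on the tool from outside, world axes, zero at the start; "torque": the same for the moment, N m; "width": opening from 0.0 (shut) to 1.0 (fully open); "finger_force": force on a finger pad.
Only numpy, scipy, OpenCV 4.12 (cv2) and the standard library are available. Lean on these libraries where they do the work, as an engineer would, in place of code of your own. Each camera call takes 0.05 s, during which the arm holds its last target. There are 200 camera calls.

### The job

Reach down into the narrow gap behind the bracket and grip the square head of the bolt that has the drooping spanner on its nut. With the head, turn the bolt until the spanner is level, and finish while still gripping the head so that it cannot turn back. Do not touch the spanner or the other bolt's head, and leave the things around the fixture where they are.

Things in the scene. Friction and masses are not known exactly. Their poses are not given: they have to be found in the camera images.
- fixture: fixed aluminium fixture: two upright plates, 6 mm thick, 170 mm wide along y, tops 82 mm above the bench, on an 8 mm base plate. Front plate (the bracket) x -28 to -22 mm, backing plate x 22 to 28 mm; the 44 mm gap between is open above and at the ends. Origin on the bench under the gap's middle; x to the rear, y left along the plates, z up. Bolts run along x at y = 50 and -50 mm
- bolt_head: square steel head, 16x16x16 mm, of the bolt with the spanner (left or right one), in the gap, 12 to 28 mm behind the bracket, on a 17 mm round collar. Origin: its centre, 58 mm above the bench. x along the bolt (the fixture's x); y, z normal to the flats. Its y axis dips 15 degrees to the left while the spanner hangs and rises 15 degrees to the left when it is level
- bolt (a joint): turn of that bolt with head, nut and spanner as one piece about the fixture's x axis, rad: 0 = spanner level, negative = drooping, -0.524 = hanging on its stop, where it starts and to which its weight (moment 0.02 to 0.06 N m) brings it back when let go; positive = above level, up to 0.4
- spanner: short steel spanner, 80 mm from the bolt axis to its open end, on the nut in front of the bracket (29 to 36 mm before the bolt head's centre), pointing left. Origin: centre of the bolt head; y points along the spanner to its free end
- spare_head: the same square 16 mm head on the other bolt, 100 mm beside it in the same gap; that bolt is tight, has no spanner and does not turn. Origin: its centre
- case_holder: turned steel case holder, 39x45x23 mm, behind the fixture; a bystander, loose
- screw_dish: shallow round steel dish, 56 mm across, 10 mm high, in front of the fixture; a bystander, loose
- tweezers_fine: steel tweezers lying flat, 105 mm long, in front of the fixture; a bystander, loose
- gold_carton: little carton, 19x34x21 mm, behind the fixture; a bystander, loose
- loupe: black eye loupe, 37 mm across, 30 mm high, front left of the bench; a bystander, loose
- oil_bottle: small brown bottle, 22 mm across, 52 mm high, front right of the bench; a bystander, loose

How it is judged:
On the way:
1. the head of the bolt with the spanner is gripped between the fingers (contact force between the fingers and bolt_head above 3 N and distance between the grasp point and bolt_head below 0.016 m), for 0.1 s.
At the end, for the whole second after the job is handed in: the square head of the spanner's bolt is gripped between the fingers (contact over 3 N, the grasp point within 16 mm of the head's centre) with the spanner within 0.1 rad of level and touched by nothing, all through the last second (all of step 1 and value of joint bolt between -0.1 and 0.1 rad and contact force between spanner and anything else below 0.3 N); the arm keeps its last pose, push and grip.
It fails at once if the robot touches the spanner (contact force between any of the fingers, the arm and spanner above 0.5 N).
It fails at once if the robot touches the other bolt's head (contact force between any of the fingers, the arm and spare_head above 2 N).
It fails at once if a bystander is moved by more than 20 mm (distance of any of case_holder, screw_dish, tweezers_fine, gold_carton, loupe, oil_bottle from where it was at the start of the episode above 0.02 m).
It also fails if it takes over 35 s, if anything falls off the work surface, if the arm or the gripper's body presses on something with over 40 N, if the wrist force passes 120 N, or if a joint passes its speed limit or range.

## Working session

There is one attempt and no reset: what is moved stays moved. The work goes in short steps, Python scripts to look and compute and a tool call to move; the robot and the scene stay as the last step left them, time stands still between calls to the robot, and variables do not carry over. Pictures are saved under pics/ and viewed, at most 10 in all, crops included, and the job is handed in when it is done.

Besides the shell and the picture viewer there is one more tool, called as a command line: name --pt "numbers of a row" for each row, then --argument value for the rest. carry_out: Moves the arm, as the interface text tells. Its arguments: {"type":"object","properties":{"series":{"type":"array","items":{"type":"array","items":{"type":"number"}}},"squeeze":{"type":"number"}},"required":["series"]}

```bash
mkdir -p pics; ls; cat > h.py <<'E'
from station import ctrl
import numpy as np, cv2
def shot(n,f=None):
    c=ctrl.camera(n)
    if f: cv2.imwrite('pics/'+f,c['color'][:,:,::-1])
    return c
def ray(c,u,v):
    K,R,t=map(np.array,(c['intrinsics'],c['R'],c['t']))
    d=R.T@np.linalg.inv(K)@np.array([u,v,1.]); return -R.T@t,d
def onz(c,u,v,z):
    o,d=ray(c,u,v); return o+d*(z-o[2])/d[2]
def proj(c,X):
    K,R,t=map(np.array,(c['intrinsics'],c['R'],c['t']))
    p=K@(R@np.array(X)+t); return p[:2]/p[2]
E
python3 - <<'E'
from h import *
np.set_printoptions(precision=4,suppress=True)
for n in ('top','scene'):
    c=shot(n,n+'1.png'); print(n,c['R'],c['t'],c['intrinsics'])
    for k,z in (('fixture',0),('bolt_head',.058),('spare_head',.058),('spanner',.058),('oil_bottle',0),('loupe',0)):
        for r in ctrl.place_of(n,k)[:2]:
            u,v=r['location'][0]*640,r['location'][1]*400
            print(k,round(r['p'],2),u,v,onz(c,u,v,z))
print(ctrl.observe())
E
```

```text
pics
top [[ 0.0115 -0.9999  0.0113]
 [-0.9961 -0.0124 -0.0874]
 [ 0.0876 -0.0103 -0.9961]] [-0.0517  0.6003  1.298 ] [[474.6474   0.     317.8805]
 [  0.     474.6474 193.4914]
 [  0.       0.       1.    ]]
fixture 0.82 364.288 202.0 [ 0.5806 -0.1771  0.    ]
bolt_head 0.54 383.68 203.79999999999998 [ 0.5722 -0.2237  0.058 ]
spare_head 0.67 386.496 205.52 [ 0.5676 -0.2313  0.058 ]
spare_head 0.59 352.384 196.8 [ 0.5903 -0.1383  0.058 ]
spanner 0.51 387.904 207.68 [ 0.5618 -0.2352  0.058 ]
oil_bottle 0.38 415.872 229.07999999999998 [ 0.5054 -0.3237  0.    ]
loupe 0.43 215.424 239.0 [0.471  0.2423 0.    ]
scene [[-0.6769 -0.7359  0.016 ]
 [-0.543   0.4845 -0.6859]
 [ 0.497  -0.473  -0.7275]] [0.3734 0.4264 0.6182] [[360.8597   0.     317.8173]
 [  0.     360.8597 196.2468]
 [  0.       0.       1.    ]]
fixture 0.75 359.232 205.92000000000002 [ 0.5775 -0.1781  0.    ]
fixture 0.21 228.79999999999998 227.2 [ 0.7522  0.1278 -0.    ]
bolt_head 0.59 374.4 180.68 [ 0.5811 -0.2336  0.058 ]
spare_head 0.6 343.48799999999994 194.52 [ 0.6005 -0.1343  0.058 ]
spanner 0.61 378.11199999999997 182.32 [ 0.5702 -0.2363  0.058 ]
oil_bottle 0.5 410.368 196.32 [ 0.506  -0.3126  0.    ]
loupe 0.74 260.608 338.12 [0.4649 0.2385 0.    ]
{'t': 0.7, 'joint_pos': array([ 1.066 ,  0.4675, -0.0116,  1.6027,  0.006 ,  1.0714, -0.0563]), 'qvel': array([-0.0007,  0.0003, -0.0011, -0.0002, -0.0003, -0.0003,  0.0007]), 'tau': array([ -0.    , -52.0266,  -0.0126, -24.4009,  -0.0567,   0.0112,
         0.    ]), 'tcp_pos': array([ 0.2896, -0.5819,  0.1765]), 'orientation': array([ 0.9735,  0.2288, -0.    ,  0.    ]), 'wrist_force': array([-0.572 , -0.688 , -0.0314]), 'torque': array([ 0.072 , -0.0405,  0.0343]), 'finger_force': 0.0, 'width': 1.0028014957784233}
```

```bash
python3 - <<'E'
import cv2,numpy as np
a=cv2.imread('pics/top1.png')[140:280,300:460];b=cv2.imread('pics/scene1.png')[130:270,280:440]
cv2.imwrite('pics/v1.png',np.vstack([cv2.resize(a,None,fx=5,fy=5,interpolation=2)[:,:800],]) [:600])
cv2.imwrite('pics/v1.png',np.hstack([cv2.resize(x,(400,350),interpolation=2) for x in (a,b)]))
E
```

```text
(no output)
```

View pics/v1.png

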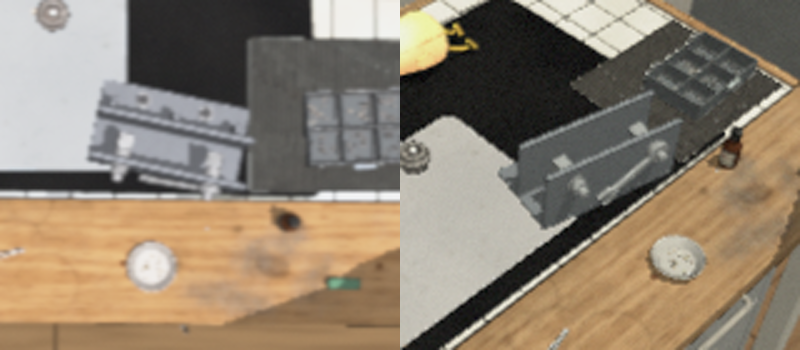

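View pics/scene1.png

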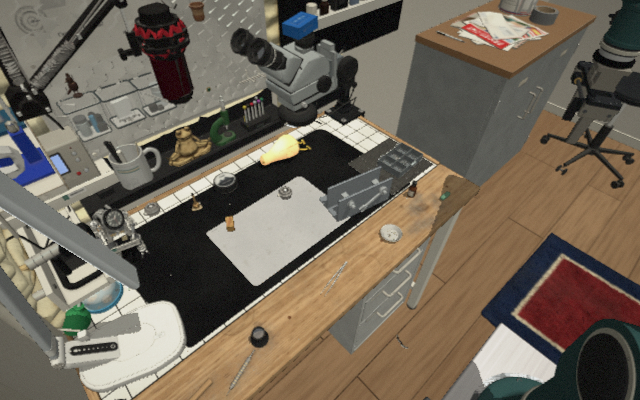

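Picture: the fixture is at about (360,195) in scene and rotated roughly -13° in yaw. The spanner hangs on the right-hand bolt, whose head is at about (374,181); the left one is the spare. I'll move above the head for a wrist view.

carry_out --pt "21 -9.5 -1.5 0 0 0 -1" --pt "21 -9.5 -1.5 0 0 0 -1" --pt "21 -9.5 -1.5 0 0 0 -1" --pt "21 -9.5 -1.5 0 0 0 -1" --pt "21 -9.5 -1.5 0 0 0 -1" --pt "21 -9.5 -1.5 0 0 0 -1" --pt "21 -9.5 -1.5 0 0 0 -1" --pt "21 -9.5 -1.5 0 0 0 -1" --pt "21 -9.5 -1.5 0 0 0 -1" --pt "21 -9.5 -1.5 0 0 0 -1" --pt "21 -9.5 -1.5 0 0 0 -1" --pt "21 -9.5 -1.5 0 0 0 -1" --pt "21 -9.5 -1.5 0 0 0 -1" --pt "21 -9.5 -1.5 0 0 0 -1" --pt "21 -9.5 -1.5 0 0 0 -1" --pt "21 -9.5 -1.5 0 0 0 -1" --pt "21 -9.5 -1.5 0 0 0 -1" --pt "21 -9.5 -1.5 0 0 0 -1" --pt "21 -9.5 -1.5 0 0 0 -1" --pt "21 -9.5 -1.5 0 0 0 -1"

```text
t: 2.7
tcp_pos: [0.5815, -0.224, 0.2066]
orientation: [0.973, 0.229, 0.0, 0.0]
wrist_force: [0.7, -0.0, -0.3]
width: 0.999
finger_force: 0.0
```

carry_out --pt "0 0 0 0 0 8 -1" --pt "0 0 0 0 0 8 -1" --pt "0 0 0 0 0 8 -1" --pt "0 0 0 0 0 8 -1" --pt "0 0 0 0 0 8 -1" --pt "0 0 0 0 0 0 -1" --pt "0 0 0 0 0 0 -1"

```text
t: 3.4
tcp_pos: [0.581, -0.2246, 0.2065]
orientation: [0.993, -0.116, 0.0, 0.0]
wrist_force: [-0.3, -1.0, 0.2]
width: 0.996
finger_force: 0.0
```

```bash
python3 - <<'E'
from h import *
np.set_printoptions(precision=4,suppress=True)
n='wrist'
c=shot(n,n+'1.png'); print(n,c['R'],c['t'],c['intrinsics'])
for k,z in (('fixture',0),('bolt_head',.058),('spare_head',.058),('spanner',.058)):
        for r in ctrl.place_of(n,k)[:2]:
            u,v=r['location'][0]*640,r['location'][1]*400
            print(k,round(r['p'],2),u,v,onz(c,u,v,z))
o=ctrl.observe();print(o['tcp_pos'],o['orientation'],o['joint_pos'])
E
```

```text
wrist [[-0.231  -0.973  -0.0003]
 [-0.9437  0.2239  0.2434]
 [-0.2368  0.0565 -0.9699]] [-0.085   0.5642  0.5695] [[332.3952   0.     317.2968]
 [  0.     332.3952 196.0714]
 [  0.       0.       1.    ]]
bolt_head 0.79 320.384 183.07999999999998 [ 0.574  -0.2272  0.058 ]
spare_head 0.55 228.928 186.4 [ 0.5936 -0.1285  0.058 ]
[ 0.5809 -0.2248  0.2065] [ 0.9931 -0.1175 -0.     -0.    ] [ 0.344   0.3956 -0.0376  1.6406  0.0162  1.1058 -1.5043]
```

View pics/wrist1.png

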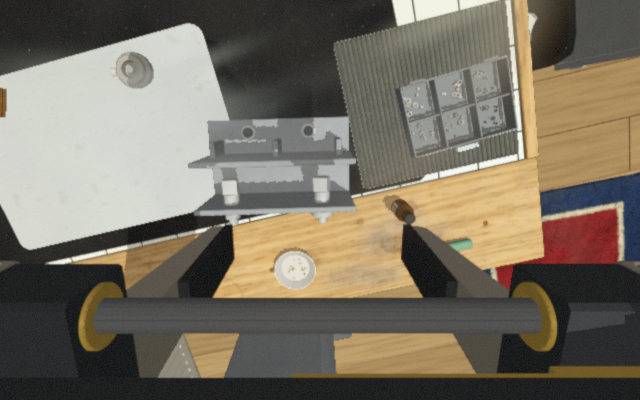

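Wrist view: two plates running horizontally, heads at (229,188) and (320,184), and bracket top near row 210. I'll refine the yaw from the plate-top edges and plan the approach.

```bash
python3 - <<'E'
from h import *
np.set_printoptions(precision=4,suppress=True)
c=shot('wrist'); g=cv2.cvtColor(c['color'],cv2.COLOR_RGB2GRAY)
for s in cv2.createLineSegmentDetector().detect(g)[0][:,0]:
    if np.hypot(s[2]-s[0],s[3]-s[1])>60 and 180<s[::2].min() and s[::2].max()<365 and 130<s[1]<225:
        a,b=onz(c,s[0],s[1],.082),onz(c,s[2],s[3],.082)
        if a[1]>b[1]:a,b=b,a
        d=b-a; y=np.degrees(np.arctan2(-d[0],d[1])); h=np.radians(y)
        H=np.array([.574,-.2272,.082]); print(s,a[:2],b[:2],'yaw',y,'xf rel head',(a-H)@[np.cos(h),np.sin(h),0])
cv2.imwrite('pics/w2.png',cv2.resize(c['color'][110:225,185:365,::-1],None,fx=4.4,fy=4.4,interpolation=2))
E
```

```text
[344.4234 205.9449 276.8335 208.0268] [ 0.5494 -0.247 ] [ 0.5636 -0.178 ] yaw -11.662839717747927 xf rel head -0.020077736989037764
[265.6697 208.2975 198.1186 210.4218] [ 0.5661 -0.1666] [ 0.5803 -0.0974] yaw -11.624563153202851 xf rel head -0.019960006981593746
[355.6075 157.6071 235.5755 161.6562] [ 0.596  -0.2687] [ 0.6202 -0.1504] yaw -11.562981745033943 xf rel head 0.02990077120642706
[240.5829 192.9757 310.6323 190.8657] [ 0.5733 -0.2167] [ 0.5879 -0.1459] yaw -11.726373326353603 xf rel head -0.0028593999946658092
```

View pics/w2.png

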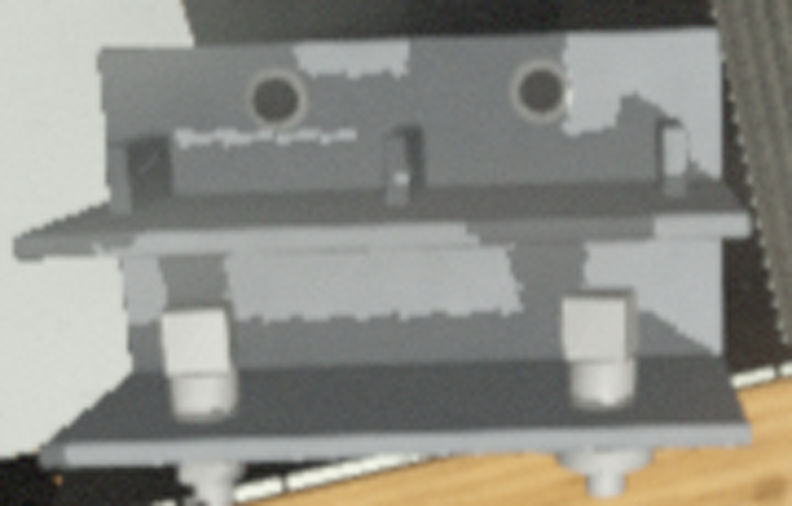

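Picture: the right head shows its right face, so it is tilted as expected; the yaw is -11.65° and the heads sit 20 mm behind the bracket.

```bash
cat >> h.py <<'E'
from scipy.spatial.transform import Rotation as Ro
np.set_printoptions(precision=3,suppress=True)
F=Ro.from_euler('z',-11.65,degrees=True); HEAD=np.array([.574,-.2272,.058])
def target(tilt,back,xo=.002,head=HEAD):
    T=F*Ro.from_euler('x',tilt,degrees=True)*Ro.from_euler('x',180,degrees=True)
    return T,head+F.apply([xo,0,0])+T.apply([0,0,.019-back])
def delta(tilt,back,**k):
    o=ctrl.observe(); C=Ro.from_quat(o['orientation']); T,p=target(tilt,back,**k)
    print('turn deg',np.degrees((C.inv()*T).as_rotvec()),'then shift mm',T.inv().apply(p-o['tcp_pos'])*1e3,'F',F.inv().apply(o['wrist_force']),o['width'],o['finger_force'])
E
python3 -c "
from h import *
print(ctrl.grip_depth);delta(-15,.10);delta(-15,0)"
```

```text
0.0187
turn deg [-15.      0.245  -1.846] then shift mm [ -4.292 -34.818  63.36 ] F [-0.516 -0.18  -0.189] 0.9964684211842817 0.0
turn deg [-15.      0.245  -1.846] then shift mm [ -4.292 -34.818 163.36 ] F [-0.516 -0.18  -0.189] 0.9964684211842817 0.0
```

carry_out --pt "0 0 0 -5 0 -0.6 -0.2" --pt "0 0 0 -5 0.2 -0.6 -0.2" --pt "0 0 0 -5 0 -0.6 -0.2" --pt "-1.4 -11.6 20 0 0 0 -0.2" --pt "-1.4 -11.6 20 0 0 0 -0.2" --pt "-1.4 -11.6 20 0 0 0 -0.2" --pt "0 0 0 0 0 0 -0.2" --pt "0 0 0 0 0 0 -0.2"

```text
t: 4.5
tcp_pos: [0.5806, -0.2064, 0.1398]
orientation: [0.986, -0.101, -0.014, 0.13]
wrist_force: [0.6, 0.1, 0.4]
width: 0.601
finger_force: 0.0
```

```bash
python3 - <<'E'
from h import *
c=shot('wrist','w3.png'); 
for k in ('bolt_head','spare_head'):
    for r in ctrl.place_of('wrist',k)[:2]:
        u,v=r['location'][0]*640,r['location'][1]*400
        print(k,r['p'],u,v,onz(c,u,v,.058),proj(c,HEAD))
delta(-15,0)
E
```

```text
bolt_head 0.27 254.08 178.0 [ 0.602 -0.177  0.058] [316.134 193.21 ]
turn deg [ 0.008 -0.072 -0.152] then shift mm [ -1.144  -0.899 104.716] F [ 0.598 -0.058 -0.017] 0.5973796995348425 0.0
```

View pics/w3.png

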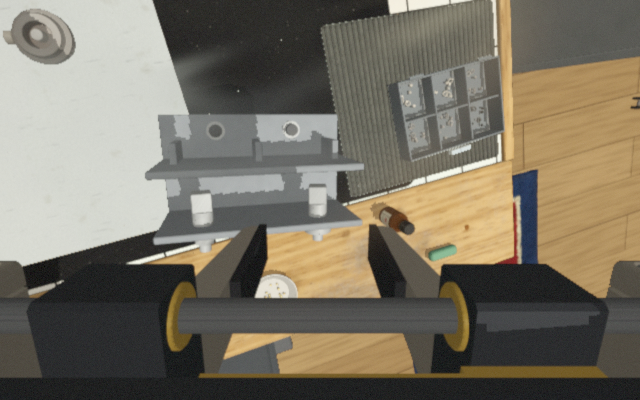

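Wrist view: the head at about (317,195) now looks square-on and matches the projection (316,193), midway between the fingers. Descending.

carry_out --pt "-1 0 15 0 0 0 -0.2" --pt "0 0 15 0 0 0 -0.2" --pt "0 0 15 0 0 0 -0.2" --pt "0 0 15 0 0 0 -0.2" --pt "0 0 15 0 0 0 -0.2" --pt "0 0 10 0 0 0 -0.2" --pt "0 0 10 0 0 0 -0.2" --pt "0 0 9 0 0 0 -0.2" --pt "0 0 0 0 0 0 -0.2" --pt "0 0 0 0 0 0 -0.2"

```text
t: 5.65
tcp_pos: [0.5742, -0.2323, 0.0391]
orientation: [0.986, -0.101, -0.014, 0.13]
wrist_force: [-0.6, -0.5, -0.2]
width: 0.6
finger_force: 0.0
```

```bash
python3 -c "
from h import *
delta(-15,0)"
```

```text
turn deg [ 0.001  0.044 -0.075] then shift mm [ 0.795  0.123 -0.51 ] F [-0.518 -0.584 -0.171] 0.6000399673393576 0.0
```

carry_out --pt "0 0 0 0 0 0 1" --pt "0 0 0 0 0 0 1" --pt "0 0 0 0 0 0 1" --pt "0 0 0 0 0 0 1" --pt "0 0 0 0 0 0 1" --pt "0 0 0 0 0 0 1" --pt "0 0 0 0 0 0 1" --pt "0 0 0 0 0 0 1" --squeeze 12

```text
t: 6.45
tcp_pos: [0.5739, -0.2323, 0.039]
orientation: [0.986, -0.101, -0.014, 0.13]
wrist_force: [0.3, -0.5, 0.3]
width: 0.004
finger_force: 0.0
```

```bash
python3 -c "
from h import *
delta(-15,0);o=ctrl.observe();T=Ro.from_quat(o['orientation']);print(T.inv().apply(o['wrist_force']),T.inv().apply(o['torque']))"
```

```text
turn deg [ 0.002  0.06  -0.076] then shift mm [ 1.024  0.086 -0.609] F [ 0.385 -0.473  0.302] 0.004321838119083766 0.0
[ 0.386  0.534 -0.169] [0.302 0.012 0.03 ]
```

The fingers shut completely, so the head was not between them. I'll look before moving.

```bash
python3 - <<'E'
from h import *
w=shot('wrist');s=shot('scene');t=shot('top')
for n,c in (('wrist',w),('scene',s),('top',t)):
    o=ctrl.observe(); print(n,'tcp',proj(c,o['tcp_pos']),'head',proj(c,HEAD),'corners',[proj(c,HEAD+F.apply([x,y,.024])).round() for x,y in ((-.026,-.035),(-.026,.135),(.03,-.035),(.03,.135))])
a=cv2.resize(w['color'][90:290,160:480],(800,500),interpolation=2) [:, :]
cv2.imwrite('pics/w4.png',np.hstack([cv2.resize(w['color'][90:330,200:440],(400,400)),cv2.resize(s['color'][110:240,290:420],(400,400),interpolation=2)])[:,:,::-1])
E
```

```text
wrist tcp [315.977 220.285] head [315.988 232.063] corners [array([385., 283.]), array([ 40., 332.]), array([390., 189.]), array([ 12., 213.])]
scene tcp [375.155 187.264] head [374.811 183.168] corners [array([393., 178.]), array([339., 202.]), array([380., 166.]), array([327., 188.])]
top tcp [385.765 203.666] head [384.973 203.153] corners [array([397., 215.]), array([335., 201.]), array([401., 194.]), array([339., 181.])]
```

View pics/w4.png

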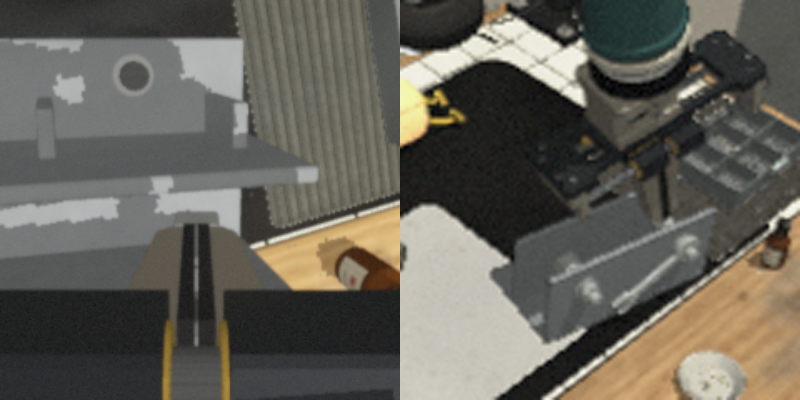

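The views show the fingers in the gap at the right y, with the plate corners as predicted. I'll overlay a predicted head wireframe to see where the head really is.

```bash
python3 - <<'E'
from h import *
c=shot('wrist');o=ctrl.observe();print(o['torque'],o['wrist_force'],o['width'],o['finger_force'],o['tcp_pos'])
x0,y0,k=250,160,5
im=cv2.resize(c['color'][y0:y0+115,x0:x0+150],None,fx=k,fy=k,interpolation=cv2.INTER_CUBIC)[:,:,::-1].copy()
def box(A,hx,hy,hz,cen,col):
    P=[proj(c,cen+A.apply([i*hx,j*hy,l*hz])) for i in(-1,1) for j in(-1,1) for l in(-1,1)]
    for a in range(8):
        for b in (1,2,4):
            if not a&b: cv2.line(im,*[tuple(int(z) for z in (P[q]-[x0,y0]+.5)*k) for q in (a,a|b)],col,1)
box(F*Ro.from_euler('x',-15,degrees=True),.008,.008,.008,HEAD,(0,0,255))
T=Ro.from_quat(o['orientation'])
box(T,.010,.0005,.019,o['tcp_pos']+T.apply([0,0,-.019]),(0,255,0))
cv2.imwrite('pics/w5.png',im)
E
```

```text
[ 0.322 -0.071 -0.031] [0.393 0.487 1.41 ] 0.0014489877803638676 0.0 [ 0.574 -0.232  0.039]
```

View pics/w5.png

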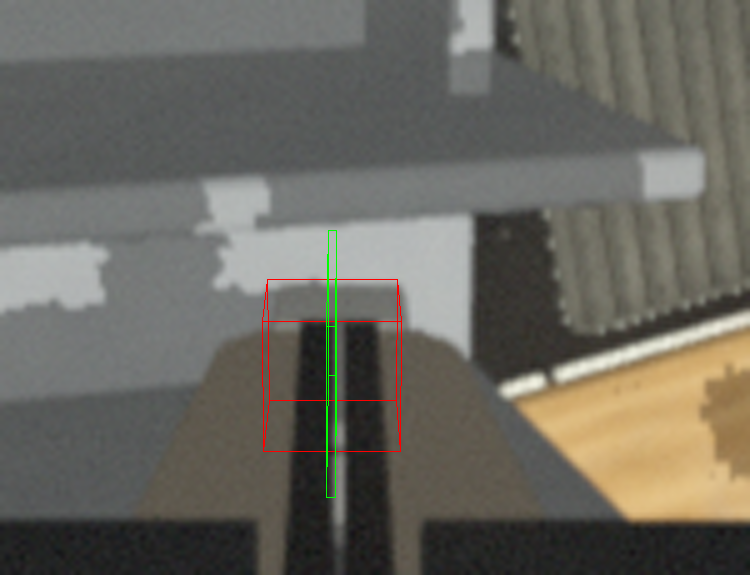

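The overlay shows the head's rear face, rows 285–320 in the crop, just beyond the fingertips. So the visible tips seem to end above the head, and the fingers closed too high. I'll reopen, go deeper and close again gently.

carry_out --pt "0 0 0 0 0 0 -0.2" --pt "0 0 0 0 0 0 -0.2" --pt "0 0 0 0 0 0 -0.2" --pt "0 0 0 0 0 0 -0.2" --pt "0 0 0 0 0 0 -0.2" --pt "0 0 0 0 0 0 -0.2"

```text
t: 7.25
tcp_pos: [0.574, -0.2323, 0.0391]
orientation: [0.986, -0.101, -0.014, 0.13]
wrist_force: [-0.4, -0.2, -0.1]
width: 0.505
finger_force: 0.0
```

```bash
python3 - <<'E'
from h import *
c=shot('wrist');o=ctrl.observe();print(o['width'],o['tcp_pos'])
x0,y0,k=220,160,4
im=cv2.resize(c['color'][y0:y0+140,x0:x0+195],None,fx=k,fy=k,interpolation=cv2.INTER_CUBIC)[:,:,::-1].copy()
cv2.imwrite('pics/w6.png',im)
E
```

```text
0.5464553395628259 [ 0.574 -0.232  0.039]
```

View pics/w6.png

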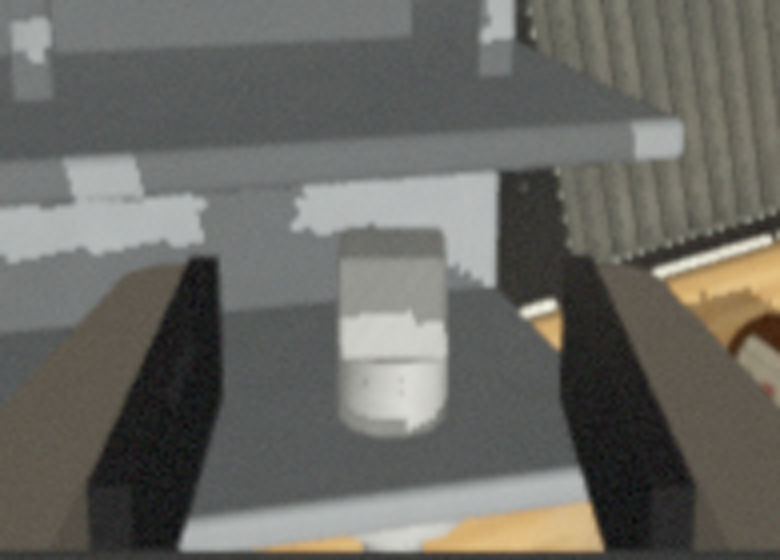

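Wrist view: the pads straddle the head. Pad tip edges are at crop x≈220 and 562, rows 258–395, and the head spans rows 230–360. The pads' scale puts the real tips at about the head's top, higher than the TCP reading suggests. I'll solve for the tip offset.

```bash
python3 - <<'E'
from h import *
from scipy.optimize import least_squares
c=shot('wrist');o=ctrl.observe();T=Ro.from_quat(o['orientation']);print(o['width'])
px=[((220/4+220),(258/4+160)),(220/4+220,395/4+160),(562/4+220,258/4+160),(562/4+220,395/4+160)]
w=o['width']*.046
g=np.array([[.01,w,0],[-.01,w,0],[.01,-w,0],[-.01,-w,0]])
if proj(c,o['tcp_pos']+T.apply(g[0]))[0]>317: g[:,1]*=-1
f=lambda p:np.concatenate([proj(c,o['tcp_pos']+T.apply(q+p))-a for q,a in zip(g,px)])
r=least_squares(f,[0,0,0]);print('tip offset from TCP, tool mm',r.x*1e3,r.fun)
h=T.inv().apply(HEAD-o['tcp_pos']);print('head in tool mm',h*1e3)
# head box check: fit head position from pixels of its top face corners
A=F*Ro.from_euler('x',-15,degrees=True)
hp=[(340,255),(445,255),(340,360),(445,360)];hp=[(a/4+220,b/4+160) for a,b in hp]
hg=[[.008,.008,.008],[.008,-.008,.008],[-.008,.008,.008],[-.008,-.008,.008]]
r2=least_squares(lambda p:np.concatenate([proj(c,p+A.apply(q))-a for q,a in zip(hg,hp)]),HEAD);print('head',r2.x,r2.fun)
print('head in tool',T.inv().apply(r2.x-o['tcp_pos'])*1e3)
E
```

```text
0.5850675096813475
tip offset from TCP, tool mm [ -8.949   1.165 -15.393] [-1.203  2.    -0.173 -2.026  1.2    1.976  0.175 -2.045]
head in tool mm [ -1.023   0.102 -19.588]
head [ 0.572 -0.229  0.054] [-0.543  0.439  0.515  0.399 -0.246 -0.408  0.275 -0.446]
head in tool [ -2.704   1.381 -15.379]
```

carry_out --pt "1 0 4 0 0 0 -0.2" --pt "1 0 4 0 0 0 -0.2" --pt "0 0 4 0 0 0 -0.2" --pt "0 0 4 0 0 0 -0.2" --pt "0 0 2 0 0 0 -0.2" --pt "0 0 0 0 0 0 -0.2"

```text
t: 7.95
tcp_pos: [0.5746, -0.2373, 0.0212]
orientation: [0.986, -0.101, -0.014, 0.13]
wrist_force: [-0.1, 0.3, -1.0]
width: 0.596
finger_force: 0.0
```

carry_out --pt "0 0 0 0 0 0 1" --pt "0 0 0 0 0 0 1" --pt "0 0 0 0 0 0 1" --pt "0 0 0 0 0 0 1" --pt "0 0 0 0 0 0 1" --pt "0 0 0 0 0 0 1" --pt "0 0 0 0 0 0 1" --squeeze 12

```text
t: 8.65
tcp_pos: [0.575, -0.2374, 0.0218]
orientation: [0.986, -0.101, -0.014, 0.13]
wrist_force: [0.1, -0.6, 0.8]
width: 0.169
finger_force: 12.0
```

```bash
python3 -c "
from h import *
delta(-15,0);o=ctrl.observe();T=Ro.from_quat(o['orientation']);print(T.inv().apply(o['wrist_force']),T.inv().apply(o['torque']))"
```

```text
turn deg [ 0.014  0.053 -0.082] then shift mm [ -1.033  -0.116 -18.509] F [ 0.241 -0.549  0.823] 0.1690142458968822 12.00019508600235
[ 0.242  0.743 -0.653] [ 0.174 -0.001 -0.019]
```

Gripped: width 15.5 mm at 12 N, well centred. Since the first close missed, the tips are at most 10 mm past the head's centre. I'll open a little, go 8 mm deeper and re-grip firmly.

carry_out --pt "0 0 0 0 0 0 0.3" --pt "0 0 0 0 0 0 0.3" --pt "0 0 0 0 0 0 0.3" --pt "0 0 3 0 0 0 0.3" --pt "0 0 3 0 0 0 0.3" --pt "0 0 2 0 0 0 0.3" --pt "0 0 0 0 0 0 0.3" --pt "0 0 0 0 0 0 0.3"

```text
t: 9.45
tcp_pos: [0.5744, -0.2393, 0.0138]
orientation: [0.986, -0.101, -0.014, 0.13]
wrist_force: [0.7, -1.5, -0.2]
width: 0.351
finger_force: 0.0
```

```bash
python3 - <<'E'
from h import *
c=shot('wrist');o=ctrl.observe();print(o['width'],o['tcp_pos'],o['wrist_force'])
x0,y0,k=240,180,5
cv2.imwrite('pics/w7.png',cv2.resize(c['color'][y0:y0+115,x0:x0+155],None,fx=k,fy=k,interpolation=cv2.INTER_CUBIC)[:,:,::-1])
E
```

```text
0.3476673778844014 [ 0.575 -0.239  0.014] [ 0.269 -0.473  0.246]
```

View pics/w7.png

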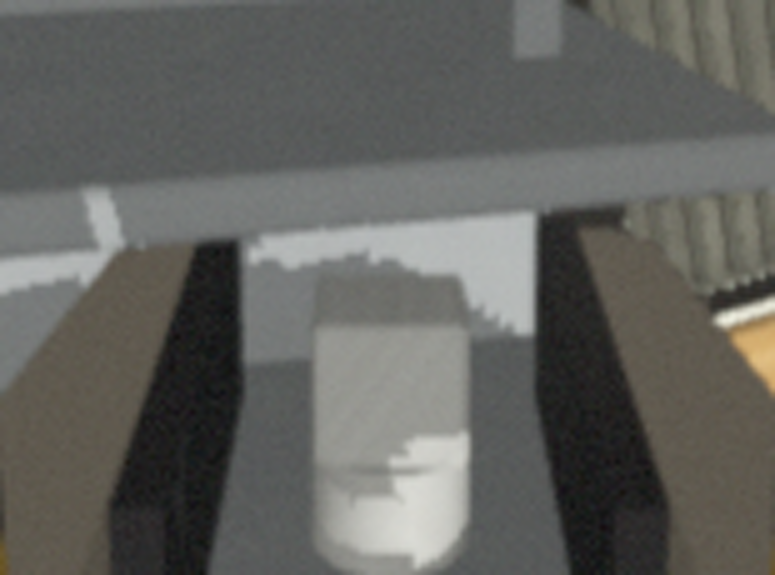

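Wrist view: pads at crop x 242 and 537, tip rows about 242–395. The head's top face is at x 313–468, rows 325–465. I'll fit both depths from this static picture.

```bash
python3 - <<'E'
from h import *
from scipy.optimize import least_squares
c=shot('wrist');o=ctrl.observe();T=Ro.from_quat(o['orientation']);w=o['width']*.046
P=lambda a,b:(a/5+240,b/5+180)
def fit(A,g,px,p0):
    r=least_squares(lambda p:np.concatenate([proj(c,p+A.apply(q))-a for q,a in zip(g,px)]),p0);return T.inv().apply(r.x-o['tcp_pos'])*1e3,r.fun
print('tips in tool',*fit(T,[[.01,-w,0],[-.01,-w,0],[.01,w,0],[-.01,w,0]],[P(242,242),P(242,392),P(537,242),P(537,392)],o['tcp_pos']))
print('tips, other sign',*fit(T,[[.01,w,0],[-.01,w,0],[.01,-w,0],[-.01,-w,0]],[P(242,242),P(242,392),P(537,242),P(537,392)],o['tcp_pos']))
h=.008
print('head in tool',*fit(F*Ro.from_euler('x',-15,degrees=True),[[h,h,h],[h,-h,h],[-h,h,h],[-h,-h,h]],[P(313,325),P(468,325),P(313,468),P(470,468)],HEAD))
print(T.inv().apply(HEAD-o['tcp_pos'])*1e3, (c['R']@o['tcp_pos']+c['t']))
E
```

```text
tips in tool [ -2.474   1.226 -34.265] [ 0.642 -1.683  1.384  1.738 -0.638 -1.694 -1.388  1.729]
tips, other sign [-7.905e+07  2.796e+05  1.936e+08] [ 29.5  15.   29.5 -15.  -29.5  15.  -29.5 -15. ]
head in tool [ -4.648   1.359 -42.226] [-0.142 -0.028  0.309 -0.072  0.245  0.072 -0.416  0.03 ]
[ -3.09    0.112 -45.533] [-0.001  0.016  0.219]
```

The tips lie only 8–11 mm past the head's centre, and there are no contact forces anywhere. I'll go 7 mm deeper and grip firmly.

carry_out --pt "0 0 3 0 0 0 0.3" --pt "0 0 2 0 0 0 0.3" --pt "0 0 2 0 0 0 0.3" --pt "0 0 0 0 0 0 0.3" --pt "0 0 0 0 0 0 1" --pt "0 0 0 0 0 0 1" --pt "0 0 0 0 0 0 1" --pt "0 0 0 0 0 0 1" --pt "0 0 0 0 0 0 1" --pt "0 0 0 0 0 0 1" --squeeze 45

```text
t: 10.55
tcp_pos: [0.5742, -0.2413, 0.0073]
orientation: [0.986, -0.101, -0.014, 0.13]
wrist_force: [0.2, -1.0, 0.3]
width: 0.171
finger_force: 45.0
```

```bash
cat > st.py <<'E'
from h import *
o=ctrl.observe();T=Ro.from_quat(o['orientation']);B=F.inv()*T*Ro.from_euler('x',180,degrees=True)
print(o['t'],'tcp',o['tcp_pos'],'tilt xyz',B.as_euler('xyz',degrees=True),'w',o['width'],o['finger_force'],'Ftool',T.inv().apply(o['wrist_force']),'Mtool',T.inv().apply(o['torque']))
print('HEAD in tool',T.inv().apply(HEAD-o['tcp_pos'])*1e3)
E
python3 st.py
```

```text
10.55 tcp [ 0.574 -0.241  0.007] tilt xyz [-15.017   0.027  -0.097] w 0.1707081832627897 45.000314712524414 Ftool [ 0.383  0.947 -0.077] Mtool [0.052 0.044 0.017]
HEAD in tool [ -3.088  -0.168 -52.534]
```

carry_out --pt "0 -1.8 0 2 0 0 1" --pt "0 -1.8 0 2 0 0 1" --pt "0 -1.8 -0.1 2 0 0 1" --pt "0 -1.8 0 2 0 0 1" --pt "0 -1.8 -0.1 2 0 0 1" --pt "0 0 0 0 0 0 1" --pt "0 0 0 0 0 0 1"

```text
t: 11.25
tcp_pos: [0.576, -0.2325, 0.0057]
orientation: [0.994, -0.102, -0.005, 0.044]
wrist_force: [0.4, -0.6, 0.4]
width: 0.169
finger_force: 45.0
```

```bash
python3 st.py
```

```text
11.25 tcp [ 0.576 -0.232  0.006] tilt xyz [-5.027  0.03  -0.084] w 0.16932951186332282 45.000436305999756 Ftool [ 0.519  0.559 -0.381] Mtool [ 0.079 -0.022 -0.015]
HEAD in tool [ -3.044  -0.138 -52.522]
```

carry_out --pt "0 -1.8 0 2 0 0 1" --pt "0 -1.8 0 2 0 0 1" --pt "0 -1.8 -0.1 2 0 0 1" --pt "0 -1.8 0 2 0 0 1" --pt "0 -1.8 -0.1 2 0 0 1" --pt "0 -1.8 0 2 0 0 1" --pt "0 -1.8 0 2 0 0 1" --pt "0 -1.8 -0.1 2 0 0 1" --pt "0 -1.8 0 2 0 0 1" --pt "0 -1.8 -0.1 2 0 0 1" --pt "0 0 0 0 0 0 1" --pt "0 0 0 0 0 0 1" --pt "0 0 0 0 0 0 1"

```text
t: 12.55
tcp_pos: [0.5797, -0.2147, 0.0073]
orientation: [0.986, -0.101, 0.013, -0.129]
wrist_force: [1.0, 0.7, -0.2]
width: 0.168
finger_force: 45.0
```

```bash
python3 - <<'E'
import st
from h import *
s=shot('scene');t=shot('top')
# predicted spanner end, level vs drooping
for a in (-30,-10,0,10):
    e=[HEAD+F.apply([-.0325,r*np.cos(np.radians(a)),r*np.sin(np.radians(a))]) for r in (0,.08)]
    print(a,[(np.array(proj(s,x))).round(1) for x in e])
cv2.imwrite('pics/s2.png',cv2.resize(s['color'][140:240,300:430],None,fx=6,fy=6,interpolation=cv2.INTER_CUBIC)[:,:,::-1])
E
```

```text
12.55 tcp [ 0.58  -0.215  0.007] tilt xyz [14.93   0.031 -0.029] w 0.16771898197500099 45.00010371208191 Ftool [ 0.789 -0.843  0.441] Mtool [-0.028  0.021  0.023]
HEAD in tool [ -3.082  -0.087 -52.468]
-30 [array([382.3, 190.7]), array([359.3, 210.6])]
-10 [array([382.3, 190.7]), array([357.3, 205.4])]
0 [array([382.3, 190.7]), array([357.4, 201.9])]
10 [array([382.3, 190.7]), array([358.4, 198.1])]
```

View pics/s2.png

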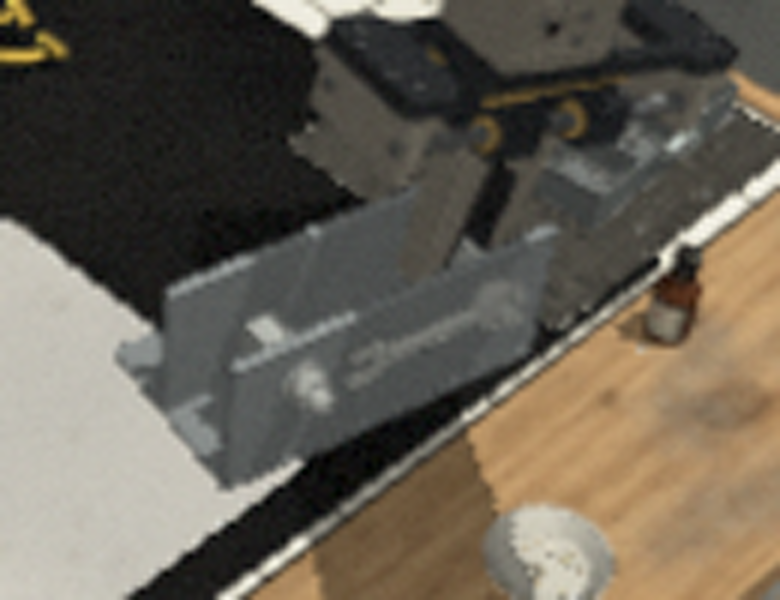

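The scene view shows the spanner running from (500,303) to (352,370). That slope of 0.45 matches the predicted level value and runs parallel to the bracket's top edge, and the grip holds at 45 N. Handing in.

```bash
python3 -c "
from station import ctrl
print(ctrl.finish_job())"
```

```text
the job is handed in; nothing more can be done
None
```

I turned the right-hand bolt by its head until the spanner looked level in the scene camera, then handed the job in still gripping the head at 45 N; no verdict came back, and the fingertips sat about 30 mm short of the reported TCP, so I set the grip depth from the wrist picture.

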